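Find where the tube rotator's wheel rubs and lock it out

ROBOT

A 6-joint arm with a two-finger parallel gripper is mounted at the origin on the work surface. World frame = base frame: x ahead of the robot, y to its left, z up, the work surface at z = 0. Lengths are in mm, angles in degrees, forces in N, time in s.
With the tool pointing down it reaches from about 325 to 850 mm from the base axis. Payload 15.5 kg.
Tool frame: the origin (TCP) lies at the very end of the fingers, on their centre line; the grasp point (between the pads) lies 19 mm behind it; y points along the fingers, x is the direction in which the jaws open and shut, and the axes are right-handed (so a half turn about y gives the same grasp; the last joint's range is limited). The gripper opens to 91 mm and grips with 3 to 60 N. Pads are 32 mm wide; open, the fingers measure 118 mm over their backs; the gripper's body (76 mm by 178 mm) begins 60 mm behind the grasp point.
Start: joints at [-5.472, 28.281, 77.091, -0, 74.628, -5.472], TCP at [625.001, 0.003, 213.915] pointing down, gripper open.
Joint ranges: [-166.48, 166.48], [-47.26, 123.95], [12.59, 153.08], [-70.14, 250.14], [6.76, 159.57], [-176.63, 176.63]. Speed limits (degrees/s): [108.29, 108.29, 147.25, 172.46, 172.46, 172.46].

INTERFACE

Orientations are given as [roll, pitch, yaw] about the fixed x, y, z axes, in that order (R = Rz(yaw) Ry(pitch) Rx(roll)).
In Python, from workcell import * gives the robot as it stands.
- The arm moves only by the tool jog_arm, never from a script. Its argument "series" is a list of rows, each a list of 3 entries, a list of its own where there are three numbers: the turn, a rotation vector about the tool's x, y, z in degrees, then the shift along the tool's x, y, z in mm, then the finger opening in mm, from 0 to 91.2. A call has exactly 8 rows; each row is the pose to reach, as a shift and turn from the pose measured when the call began, along the tool's axes at that moment; what a row does not reach only later rows make up. A row lasts 1/12 s, in which the tool goes at most 41.7 mm and 7.16 degrees, less where a joint would pass 70% of its speed; a pose out of reach is approached as far as the arm can. A call with a gripper value outside its range is refused whole. The fingers move at their own pace and stop on an object; "newtons" is the grip in N (left out, the last holds). Time passes only in rows, so rows that repeat a pose let the fingers close, or fill a call up. It gives the time, the measured TCP pose, the force and the opening at its end, in the units of the state.
- get_obs(): the state, without advancing time (a new reading comes with each control period).
- camera(name): name is "scene" or "side" or "wrist"; returns a dict with "img" (480x640x3 uint8, blue, green, red), "camera_matrix" (3x3 intrinsics, pixels), "dist" ([k1, k2, p1, p2, k3] as OpenCV has them; the pictures are not rectified), "rvec" (rotation vector, rad) and "tvec" (3), from world to camera coordinates, as OpenCV has them; the wrist camera has in their place "T_tool_cam" (4x4, takes a point from camera to tool coordinates, whose origin is the TCP and whose axes are the tool frame's). Camera axes: x right, y down, z forward; pixel columns grow to the right and rows downward; lengths in mm; the calibration is good to about 2 mm. A picture is of the moment at which its call begins: read the wrist's pose just before it. There is no depth.
- hand_in(): hands the job in, once; it reports no verdict.
The state is a dict: "time": time; "q": joint angles; "dq": joint speeds; "tau": joint torques, N m; "ee_pos": TCP position; "tool_rot": TCP orientation; "force": force on the tool from outside, world axes, zero at the start; "ft_torque": the same for the moment, N m; "grip_width": opening from 0.0 (shut) to 1.0 (fully open).
Only numpy, scipy, OpenCV 4.12 (cv2) and the standard library are available. Lean on these libraries where they do the work, as an engineer would, in place of code of your own. Each camera call takes 0.05 s, during which the arm holds its last target. There are 200 camera calls.

TASK

The tilted wheel of the tube rotator rubs somewhere in its turn. Turn it by its crank handle, feel for the place where it drags most, and leave the wheel standing there with the handle let go; then push the isolator lever beside it fully over to its other side so that nobody starts it. Do not knock over the cups, jar and bottles standing around.

Things in the scene. Friction and masses are not known exactly. Their poses are not given: they have to be found in the camera images.
- wheel: Aluminium wheel of the tube rotator, a disc 160 mm across, 6 mm thick, turning either way without end. Origin on the axle at mid thickness, 140 mm above the bench. z: the axle, out of the face, up and towards the robot's side, 0.45 rad (26 deg) from vertical. x: from the axle to the crank handle (turns with the wheel). Clips round its edge and a hub stand up to 10 mm out from the origin.
- hub (a point): Middle of the wheel's hub, on the axle, 10 mm out. How it turns: free drag about 0.03 N m (0.6 N at the handle). In one hidden sector about 0.5 rad wide the drag rises smoothly to about 0.3 N m (6 N at the handle) in the middle and falls again. One such place per turn, over 0.3 rad from where the handle starts (low in its circle). The wheel stays where it is let go, also in the rub.
- handle (a point): Middle of the crank handle: black plastic sleeve 18 mm across, 38 mm long, parallel to the axle and 50 mm from it, spinning freely on its pin, so it can be gripped and led round its circle without turning the gripper. This point is on the sleeve's axis, 30 mm out from the wheel's origin (sleeve from 9 to 47 mm out). z along the sleeve, outwards.
- rotator: White foot of the rotator, fixed, 200 x 170 x 22 mm; origin on the bench straight below the wheel's origin; x axis level, to the back of the machine, away from the wheel's face. Two uprights at the back carry a hood plate, 170 mm wide, underside 283 mm above the bench, 58 to 145 mm behind the origin. It overhangs the wheel, so the gripper has to come in along the axle, tilted.
- isolator_tip (a point): Centre of the white ball (26 mm across) at the end of the isolator lever, a 10 mm steel rod on a grey block 70 x 50 x 25 mm fixed to the bench. The ball's centre is 85 mm from the hinge, and the hinge is 22 mm above the bench.
- isolator (a joint): Isolator lever: 0 = leaning 0.55 rad to the block's -x side, 1.1 = fully over, leaning 0.55 rad to its +x side. It turns stiffly (about 1 N at the ball) and stays where it is left.
- isolator_base: Grey block of the isolator; origin on the bench under its middle and under the lever's hinge; its x axis points the way the ball is to be pushed, within 0.3 rad of straight away from the robot's front (+x).
- cup_a: Sample cup with white lid, upright, 48 mm across, 52 mm tall; origin under its centre. Bystander.
- cup_b: Second sample cup, same size. Bystander.
- amber: Brown bottle, 72 mm across, 150 mm tall, origin under its centre. Bystander.
- white_jar: White jar, 68 mm across, 90 mm tall, origin under its centre. Bystander.
- black_bottle: Black bottle, 68 mm across, 140 mm tall, origin under its centre. Bystander.
Mind the look-alikes: they are no part of the job. Leave any blue look-alike of the isolator_base alone.

How it is judged (in metres and radians):
On the way, in this order (a step that is already met when the one before it is completed fails the run):
1. the wheel stands in its rub, still, with the handle let go (contact force between wheel and rotator above 2.5 N and angular speed of wheel below 0.05 rad/s and contact force between wheel and the fingers below 0.05 N and distance between the grasp point and handle above 0.04 m), for 0.2 s.
2. the isolator lever is fully over (value of joint isolator above 0.95 rad), for 0.1 s.
At the end, for the whole second after the job is handed in: The wheel stands still in its rub, within about 0.2 rad of the place of greatest drag (rubbing contact force above 2.5 N, of nearly 9 N at most), and the isolator lever is over (above 0.95 of 1.1 rad) (contact force between wheel and rotator above 2.5 N and angular speed of wheel below 0.05 rad/s and value of joint isolator above 0.95 rad); the robot touches nothing.
It fails at once if a cup, jar or bottle is knocked over (angle between any of cup_a, cup_b, amber, white_jar, black_bottle's own z axis and vertical above 0.6 rad).
It also fails if it takes over 72 s, if anything falls off the work surface, if the arm or the gripper's body presses on something with over 40 N, if the wrist force passes 120 N, or if a joint passes its speed limit or range.

## Working session

There is one attempt and no reset: what is moved stays moved. The work goes in short steps, Python scripts to look and compute and a tool call to move; the robot and the scene stay as the last step left them, time stands still between calls to the robot, and variables do not carry over. Pictures are saved under pics/ and viewed, about 8 in all and at most 12, crops included, and the job is handed in when it is done.

Besides the shell and the picture viewer there is one more tool, called after ">>>" as name(argument=value, ...) on one line, values as JSON. jog_arm: Moves the arm, as the interface text tells. Its arguments: {"type":"object","properties":{"series":{"type":"array"},"newtons":{"type":"number"}},"required":["series"]}

```bash
ls; mkdir -p pics; python3 - <<'E'
from workcell import *
import cv2
o=get_obs();print(o)
for n in ("scene","side"):
    c=camera(n);cv2.imwrite(f"pics/{n}0.png",c["img"])
    print(n,c["camera_matrix"],c["dist"],c["rvec"],c["tvec"])
c=camera("wrist");cv2.imwrite("pics/wrist0.png",c["img"]);print(c["T_tool_cam"],c["camera_matrix"],c["dist"])
E
```

```text
pics
{'time': 0.0, 'q': array([-5.47352837e+00,  2.83162345e+01,  7.71279244e+01,  6.77150217e-04,
        7.46271974e+01, -5.47037326e+00]), 'dq': array([ 0.05728519,  0.05523128,  0.08814332, -0.05765314, -0.02880396,
       -0.05309832]), 'tau': array([-1.07322368e-03, -8.78814626e+01, -3.81857479e+01,  7.05250050e-02,
        5.33505273e-02, -1.50444166e-04]), 'ee_pos': array([6.24618691e+02, 2.43436576e-02, 2.13318917e+02]), 'tool_rot': array([-8.99925478e+01,  7.09690560e-02, -3.33041292e-03]), 'force': array([ 0.14321804,  0.28274251, -0.46716922]), 'ft_torque': array([ 0.00012811,  0.04899817, -0.00322595]), 'grip_width': 0.9994711210251552}
scene [[457.63059657   0.         315.26633506]
 [  0.         457.63059657 245.52247166]
 [  0.           0.           1.        ]] [-0.00962463  0.          0.          0.          0.        ] [ 1.47699974  1.93918128 -0.96119525] [ 159.8348594  -268.0496837  1706.46443828]
side [[437.28677412   0.         316.15958076]
 [  0.         437.28677412 239.90020874]
 [  0.           0.           1.        ]] [-0.10164276  0.          0.          0.          0.        ] [ 2.33181093 -0.27396784  0.14006755] [-542.74376768  172.34072675 1093.92633235]
[[ 9.99999774e-01 -3.41564621e-04 -5.78320711e-04  1.01023588e+00]
 [ 4.75368085e-04 -2.48363302e-01  9.68666839e-01 -1.71022870e+02]
 [-4.74495963e-04 -9.68666895e-01 -2.48363083e-01  6.97589326e+01]
 [ 0.00000000e+00  0.00000000e+00  0.00000000e+00  1.00000000e+00]] [[403.3446254    0.         314.76321628]
 [  0.         403.3446254  235.27031726]
 [  0.           0.           1.        ]] [-0.04954468  0.          0.          0.          0.        ]
```

View pics/scene0.png

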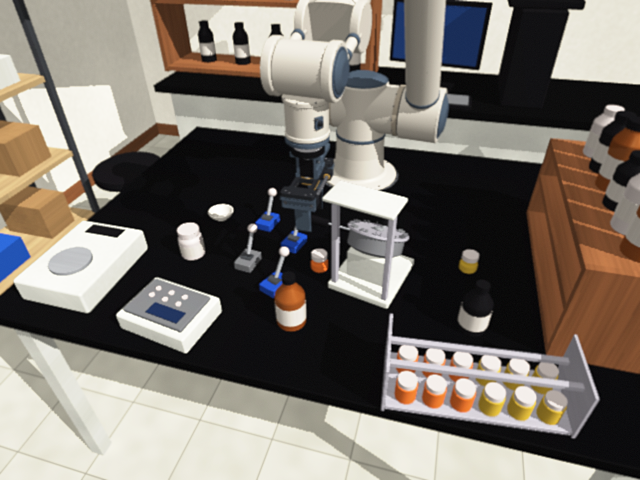

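View pics/side0.png

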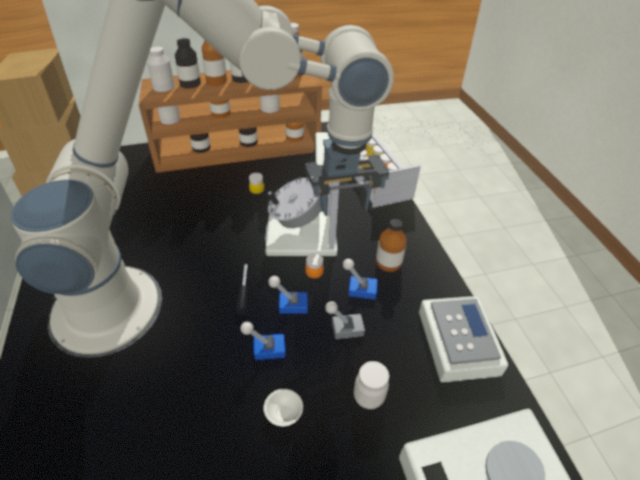

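The picture shows the rotator (scene ~(370,245), side ~(300,215)). Candidates for the isolator:
- **Grey block:** scene (248,262), side (348,326), with its ball at scene (252,229), side (332,308).
- **Blue look-alikes:** scene (267,222), (293,243), (271,285).

I choose the grey one and check it in a close crop.

```bash
python3 - <<'E'
import cv2,numpy as np
a=cv2.imread("pics/side0.png")[165:350,225:405]; b=cv2.imread("pics/scene0.png")[180:310,220:420]
cv2.imwrite("pics/c1.png",cv2.resize(a,None,fx=3.2,fy=3.2,interpolation=cv2.INTER_CUBIC))
cv2.imwrite("pics/c2.png",cv2.resize(b,None,fx=4,fy=4,interpolation=cv2.INTER_CUBIC))
E
```

```text
(no output)
```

View pics/c1.png

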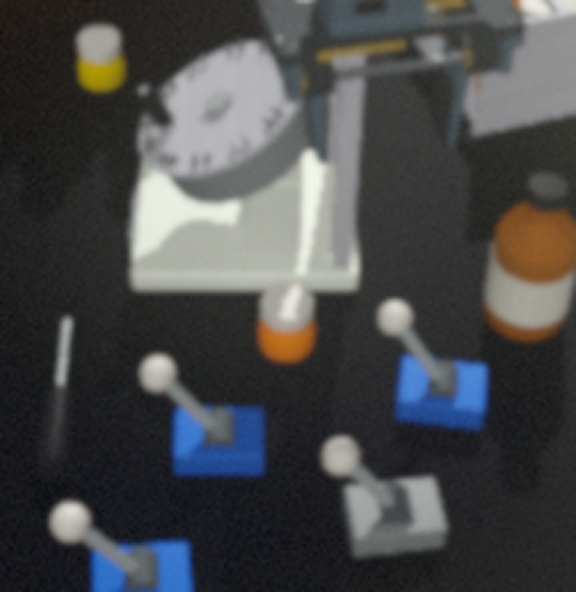

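View pics/c2.png

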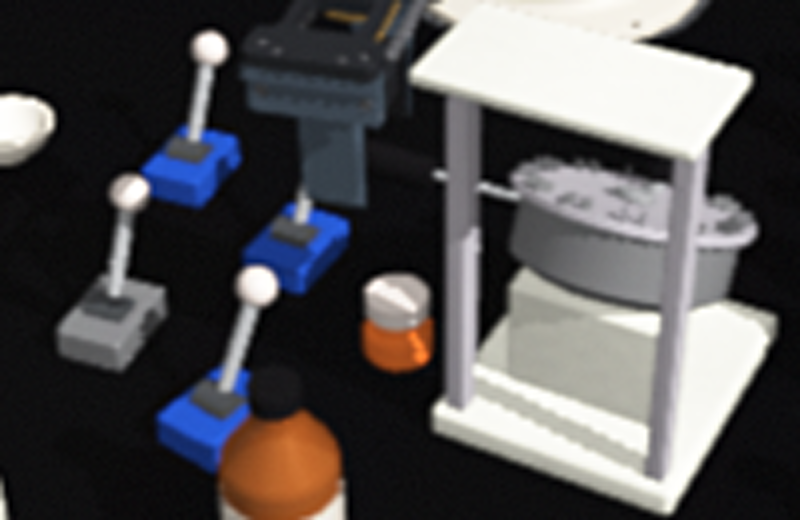

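The crops confirm it. The grey block is at side-crop (395,515) with its ball at (341,456), and in the scene crop the ball is at (130,192). The handle is the dark peg at the wheel's low left edge, side-crop (150,103).

```bash
cat > h.py <<'E'
from workcell import *
import cv2,numpy as np
from scipy.spatial.transform import Rotation as Rn
def ray(c,px,obs=None):
    d=cv2.undistortPoints(np.array([[px]],float),c["camera_matrix"],c["dist"])[0,0]
    d=np.array([d[0],d[1],1.])
    if "rvec" in c:
        R=cv2.Rodrigues(np.array(c["rvec"],float))[0]; o=-R.T@np.ravel(c["tvec"]); d=R.T@d
    else:
        T=pose(obs)@np.array(c["T_tool_cam"]); o=T[:3,3]; d=T[:3,:3]@d
    return o,d/np.linalg.norm(d)
def pose(obs):
    T=np.eye(4);T[:3,:3]=Rn.from_euler("xyz",obs["tool_rot"],degrees=True).as_matrix();T[:3,3]=obs["ee_pos"];return T
def onz(r,z): o,d=r; return o+d*(z-o[2])/d[2]
def tri(r1,r2):
    A=0;b=0
    for o,d in (r1,r2):
        P=np.eye(3)-np.outer(d,d);A=A+P;b=b+P@o
    p=np.linalg.solve(A,b); return p,[round(float(np.linalg.norm((np.eye(3)-np.outer(d,d))@(p-o))),1) for o,d in (r1,r2)]
def project(c,P,obs=None):
    if "rvec" in c: return cv2.projectPoints(np.array(P,float).reshape(-1,1,3),np.array(c["rvec"],float),np.array(c["tvec"],float),c["camera_matrix"],c["dist"])[0][:,0]
    T=np.linalg.inv(pose(obs)@np.array(c["T_tool_cam"]))
    return cv2.projectPoints(np.array(P,float).reshape(-1,1,3),cv2.Rodrigues(T[:3,:3])[0],T[:3,3],c["camera_matrix"],c["dist"])[0][:,0]
E
python3 - <<'E'
from h import *
np.set_printoptions(precision=1,suppress=True)
s=camera("scene");d=camera("side")
S=lambda x,y:(220+x/4-.4,180+y/4-.4); D=lambda x,y:(225+x/3.2-.35,165+y/3.2-.35)
print("ball",tri(ray(s,S(130,192)),ray(d,D(341,456))))
print("hub",tri(ray(s,S(635,203)),ray(d,D(218,105))))
print("foot scene",[onz(ray(s,S(*p)),22) for p in((435,402),(667,497),(777,320))])
print("foot side",[onz(ray(d,D(*p)),22) for p in((132,275),(360,268))])
print("handle",onz(ray(d,D(150,103)),145))
print("grey block top scene",[onz(ray(s,S(*p)),25) for p in((60,325),(120,350),(165,290))])
print("grey block top side",[onz(ray(d,D(*p)),25) for p in((344,487),(353,525),(446,518),(437,477))])
print("cup",onz(ray(d,D(287,300)),52),onz(ray(s,S(397,290)),52))
print("amber",onz(ray(d,D(548,185)),150),"screwdr",onz(ray(d,D(65,320)),10), "yellowcup",onz(ray(d,D(98,40)),52))
E
```

```text
ball (array([ 543.7, -194.5,   95.8]), [1.1, 1.1])
hub (array([528.7, 156.8, 140.7]), [0.1, 0.1])
foot scene [array([620.3,  47. ,  22. ]), array([668.2, 209. ,  22. ]), array([477.7, 255.9,  22. ])]
foot side [array([435.6,  87.3,  22. ]), array([632.1,  51.4,  22. ])]
handle [471.6 166.8 145. ]
grey block top scene [array([ 613.3, -225.6,   25. ]), array([ 627.6, -174.6,   25. ]), array([ 558.1, -168.6,   25. ])]
grey block top side [array([ 555.8, -173.6,   25. ]), array([ 553.3, -208.4,   25. ]), array([ 622.6, -218.4,   25. ]), array([ 627.6, -181. ,   25. ])]
cup [553.3   0.8  52. ] [548.3   1.2  52. ]
amber [764.6 -12.2 150. ] screwdr [372.1  58.5  10. ] yellowcup [451.8 395.   52. ]
```

```bash
cat >> h.py <<'E'
YAW=np.radians(-14.)
def target_R(yaw=None):
    yaw=YAW if yaw is None else yaw
    b=np.array([np.cos(yaw),np.sin(yaw),0]); a=-np.sin(.45)*b+np.array([0,0,np.cos(.45)])
    y=-a; x=np.array([-b[1],b[0],0]); return np.c_[x,y,np.cross(x,y)]
def togo(R,tcp,obs=None):
    T=pose(obs or get_obs()); 
    print("turn",np.round(Rn.from_matrix(T[:3,:3].T@R).as_rotvec(degrees=True),2),"shift",np.round(T[:3,:3].T@(np.array(tcp)-T[:3,3]),1))
E
python3 - <<'E'
from h import *
R=target_R();a=-R[:,1];print(R.round(3))
h=np.array([529,157,140])+50*R[:,2]+30*a
print("handle",h)
togo(R,h+a*(5+100-19))
E
```

```text
[[ 0.242  0.422 -0.874]
 [ 0.97  -0.105  0.218]
 [ 0.    -0.9   -0.435]]
handle [472.65364528 171.04872409 145.26513637]
turn [-21.89 -74.63 -17.11] shift [-188.5   -8.9  180.1]
```

>>> jog_arm(series=[[[0,0,0],[-40,-10,0],91],[[0,0,0],[-80,-20,0],91],[[0,0,0],[-120,-30,0],91],[[0,0,0],[-155,-40,0],91],[[0,0,0],[-165,-45,0],91],[[0,-7,0],[-165,-45,0],91],[[0,-14,0],[-165,-45,20],91],[[0,-21,0],[-165,-45,40],91]])

```text
time: 0.92
ee_pos: [460.1, 39.9, 259.1]
tool_rot: [-90.0, -0.0, 21.2]
force: [0.5, 0.3, 0.1]
grip_width: 0.997
```

```bash
python3 - <<'E'
from h import *
R=target_R();a=-R[:,1]
togo(R,np.array([472.7,171,145.3])+a*(5+100-19))
E
```

```text
turn [-23.76 -53.82 -12.3 ] shift [ 28.7  36.4 139.2]
```

>>> jog_arm(series=[[[-2.8,-6.4,-1.5],[3,0,17],91],[[-5.6,-12.8,-3],[7,0,34],91],[[-8.4,-19.2,-4.5],[10,0,52],91],[[-11.2,-25.6,-6],[14,5,70],91],[[-14,-32,-7.5],[18,12,87],91],[[-16.8,-38.4,-9],[22,20,105],91],[[-19.6,-45,-10.5],[25,28,122],91],[[-22.4,-51,-12],[28.7,36.4,139],91]])

```text
time: 1.58
ee_pos: [436.5, 181.4, 222.9]
tool_rot: [-114.7, -1.0, 73.6]
force: [0.7, -0.3, 0.0]
grip_width: 0.993
```

```bash
python3 - <<'E'
from h import *
R=target_R();a=-R[:,1]
o=get_obs();print(o["q"].round(1));togo(R,np.array([472.7,171,145.3])+a*(5+100-19),o)
c=camera("wrist");cv2.imwrite("pics/w1.png",c["img"])
print(project(c,[[472.7,171,145.3],np.array([529,157,140])+10*a],o))
E
```

```text
[ 27.2   9.2 112.5 -24.5  41.9 -30.2]
turn [-1.03 -2.55 -0.14] shift [-1.4  0.2 -0.2]
[[312.9609102  242.38345794]
 [316.32903254 301.09143884]]
```

View pics/w1.png

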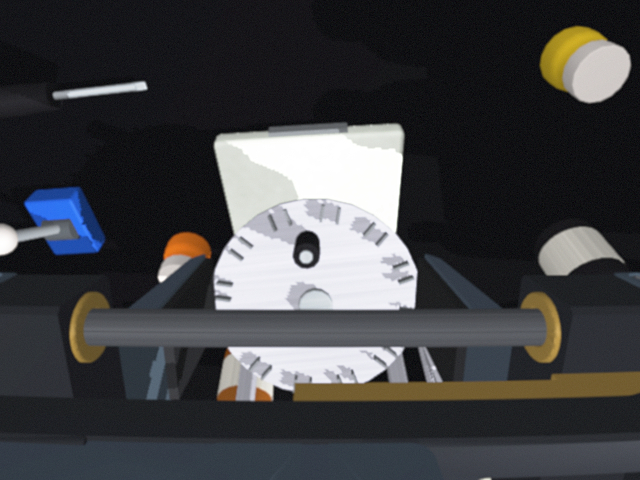

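The handle sleeve runs from about (308,236) to its end at (306,257), and the hub is at (316,299), matching the prediction to about 1 px.

```bash
python3 - <<'E'
from h import *
R=target_R();a=-R[:,1];O=np.array([529,157,140.])
o=get_obs();c=camera("wrist")
def onplane(px,k):
    p,d=ray(c,px,o);t=((O+k*a-p)@a)/(d@a);return R.T@(p+t*d-O)
for n,px,k in(("tip",(306,257),47),("mid",(307,247),30),("base",(308,236),9),("hub",(316,300),10),("rimL",(214,295),3),("rimR",(417,290),3),("rimtop",(313,198),3)): print(n,onplane(px,k).round(1))
togo(R,O+R@np.array([-4,19-36-70,48]),o)
E
```

```text
tip [ -3.9 -47.   48.3]
mid [ -3.6 -30.   50.2]
base [-3.2 -9.  52.5]
hub [  0.8 -10.    4.2]
rimL [-76.   -3.    7.9]
rimR [76.8 -3.   6.5]
rimtop [ 1.3 -3.  78.7]
turn [-0.97 -2.   -0.1 ] shift [-5.6 28.2 -5.9]
```

>>> jog_arm(series=[[[-1,-2,0],[-5,10,-3],91],[[-1,-2,0],[-5.6,30,-4],91],[[-1,-2,0],[-5.6,50,-4],60],[[-1,-2,0],[-5.6,68,-4],60],[[-1,-2,0],[-5.6,84,-4],60],[[-1,-2,0],[-5.6,94,-4],60],[[-1,-2,0],[-5.6,97,-4],50],[[-1,-2,0],[-5.6,97,-4],40]], newtons=20)

```text
time: 2.35
ee_pos: [476.0, 164.1, 134.2]
tool_rot: [-115.5, 0.1, 75.4]
force: [0.8, -1.2, 0.7]
grip_width: 0.587
```

```bash
python3 - <<'E'
from h import *
R=target_R();O=np.array([529,157,140.])
o=get_obs();print(o["time"],o["grip_width"],o["force"],(R.T@(o["ee_pos"]-O)).round(1))
togo(R,O+R@np.array([-4,-17,50]),o)
c=camera("wrist");cv2.imwrite("pics/w2.png",c["img"][120:420,150:490])
E
```

```text
2.35 0.586787587229731 [ 0.84229908 -1.16932101  0.74839909] [ -5.9 -17.9  50.4]
turn [-0.26 -0.55 -0.35] shift [ 1.9  0.9 -0.4]
```

View pics/w2.png

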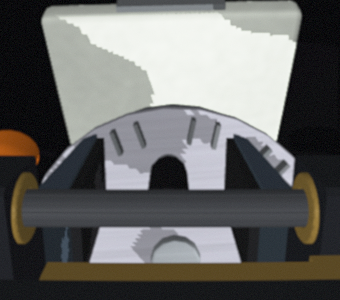

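The dark sleeve at crop (168,175) sits midway between the fingers, whose inner faces are at about x=103 and x=227. Next I close the jaws.

>>> jog_arm(series=[[[0,-0.5,0],[1,0.5,0],30],[[0,-0.5,0],[1,0.5,0],20],[[0,-0.5,0],[1,0.5,0],10],[[0,-0.5,0],[1,0.5,0],5],[[0,-0.5,0],[1,0.5,0],5],[[0,-0.5,0],[1,0.5,0],5],[[0,-0.5,0],[1,0.5,0],5],[[0,-0.5,0],[1,0.5,0],5]], newtons=20)

```text
time: 3.07
ee_pos: [476.3, 165.4, 134.5]
tool_rot: [-115.6, 0.3, 75.8]
force: [-3.0, 0.5, 6.8]
grip_width: 0.193
```

```bash
cat >> h.py <<'E'
O=np.array([529,157,140.])
def st():
    R=target_R();o=get_obs();p=R.T@(o["ee_pos"]-O);f=R.T@o["force"]
    phi=np.arctan2(p[0],p[2]);t=np.array([np.cos(phi),0,-np.sin(phi)]);n=np.array([np.sin(phi),0,np.cos(phi)])
    print("t",o["time"],"w",round(o["grip_width"]*91.2,1),"wheel-frame pos",p.round(1),"phi",round(np.degrees(phi),1),"r",round(np.hypot(p[0],p[2]),1),"F",f.round(1),"Ft",round(f@t,1),"Fr",round(f@n,1));return o,p,f
E
python3 -c "
from h import *
st()"
```

```text
t 3.0667 w 17.6 wheel-frame pos [ -4.6 -18.2  50.2] phi -5.3 r 50.5 F [-0.2 -7.5 -0.3] Ft -0.3 Fr -0.2
```

```bash
cat >> h.py <<'E'
def table(phi0,step,n,cx=0,cz=0,r=50,p=None):
    for i in range(n):
        a0=np.radians(phi0+i*step);A=a0+np.radians(step)*np.arange(1,9)/8
        print(phi0+i*step,[[round(float(r*(np.sin(x)-np.sin(a0))),1),round(float(r*(np.cos(x)-np.cos(a0))),1)] for x in A])
E
python3 -c "
from h import *
table(-5,18,4)"
```

```text
-5 [[2.0, 0.1], [3.9, 0.2], [5.9, 0.2], [7.8, 0.1], [9.8, -0.1], [11.7, -0.4], [13.7, -0.7], [15.6, -1.1]]
13 [[1.9, -0.5], [3.8, -1.0], [5.6, -1.7], [7.5, -2.4], [9.3, -3.1], [11.1, -4.0], [12.8, -4.9], [14.5, -5.9]]
31 [[1.7, -1.0], [3.3, -2.2], [4.9, -3.3], [6.4, -4.6], [7.9, -5.8], [9.3, -7.2], [10.7, -8.6], [12.0, -10.1]]
49 [[1.3, -1.5], [2.5, -3.1], [3.6, -4.7], [4.7, -6.3], [5.7, -8.0], [6.6, -9.7], [7.5, -11.5], [8.3, -13.3]]
```

>>> jog_arm(series=[[[0,0,0],[2,0,0.1],5],[[0,0,0],[3.9,0,0.2],5],[[0,0,0],[5.9,0,0.2],5],[[0,0,0],[7.8,0,0.1],5],[[0,0,0],[9.8,0,-0.1],5],[[0,0,0],[11.7,0,-0.4],5],[[0,0,0],[13.7,0,-0.7],5],[[0,0,0],[15.6,0,-1.1],5]], newtons=30)

```text
time: 3.73
ee_pos: [481.4, 180.6, 135.2]
tool_rot: [-115.6, 0.2, 75.9]
force: [-1.3, -1.6, 8.2]
grip_width: 0.193
```

```bash
python3 -c "
from h import *
st()"
```

```text
t 3.7333 w 17.6 wheel-frame pos [ 11.4 -18.3  48.8] phi 13.1 r 50.1 F [-1.8 -7.8 -2.8] Ft -1.1 Fr -3.2
```

>>> jog_arm(series=[[[0,0,0],[1.9,0,-0.5],5],[[0,0,0],[3.8,0,-1],5],[[0,0,0],[5.6,0,-1.7],5],[[0,0,0],[7.5,0,-2.4],5],[[0,0,0],[9.3,0,-3.1],5],[[0,0,0],[11.1,0,-4],5],[[0,0,0],[12.8,0,-4.9],5],[[0,0,0],[14.5,0,-5.9],5]])

```text
time: 4.4
ee_pos: [490.5, 193.5, 138.1]
tool_rot: [-115.7, 0.2, 75.9]
force: [-0.6, -3.6, 9.2]
grip_width: 0.189
```

```bash
python3 -c "
from h import *
st()"
```

```text
t 4.4 w 17.2 wheel-frame pos [ 26.1 -18.4  42.4] phi 31.6 r 49.8 F [-3.7 -8.2 -4.3] Ft -0.9 Fr -5.6
```

>>> jog_arm(series=[[[0,0,0],[1.4,-0.3,-1.3],5],[[0,0,0],[2.9,-0.3,-2.6],5],[[0,0,0],[4.4,-0.4,-3.8],5],[[0,0,0],[5.9,-0.5,-5.1],5],[[0,0,0],[7.4,-0.5,-6.3],5],[[0,0,0],[8.8,-0.5,-7.7],5],[[0,0,0],[10.2,-0.5,-9.1],5],[[0,0,0],[11.5,-0.5,-10.6],5]])

```text
time: 5.07
ee_pos: [502.5, 202.4, 143.0]
tool_rot: [-115.6, 0.2, 75.9]
force: [2.5, -1.0, -6.9]
grip_width: 0.19
```

```bash
python3 -c "
from h import *
st()"
```

```text
t 5.0667 w 17.3 wheel-frame pos [ 37.7 -18.7  31.7] phi 49.9 r 49.2 F [-0.4  7.4  0.6] Ft -0.7 Fr 0.1
```

>>> jog_arm(series=[[[0,0,0],[1.2,-0.3,-1.5],5],[[0,0,0],[2.4,-0.3,-3.2],5],[[0,0,0],[3.5,-0.4,-4.8],5],[[0,0,0],[4.5,-0.5,-6.4],5],[[0,0,0],[5.4,-0.5,-8.1],5],[[0,0,0],[6.3,-0.5,-9.8],5],[[0,0,0],[7.1,-0.5,-11.6],5],[[0,0,0],[7.8,-0.5,-13.4],5]])

```text
time: 5.73
ee_pos: [516.0, 207.0, 149.0]
tool_rot: [-115.6, 0.3, 75.9]
force: [4.8, -1.7, -13.4]
grip_width: 0.192
```

```bash
python3 -c "
from h import *
o,p,f=st();table(np.degrees(np.arctan2(p[0],p[2])),18,4)"
```

```text
t 5.7333 w 17.5 wheel-frame pos [ 45.4 -18.8  18.4] phi 67.9 r 48.9 F [-0.5 14.2  1.3] Ft -1.3 Fr 0.0
67.93949793534304 [[0.7, -1.8], [1.3, -3.7], [1.9, -5.6], [2.4, -7.5], [2.8, -9.4], [3.1, -11.3], [3.4, -13.3], [3.5, -15.2]]
85.93949793534304 [[0.1, -2.0], [0.1, -3.9], [0.1, -5.9], [-0.1, -7.8], [-0.3, -9.8], [-0.6, -11.7], [-0.9, -13.7], [-1.3, -15.6]]
103.93949793534304 [[-0.5, -1.9], [-1.1, -3.8], [-1.8, -5.6], [-2.5, -7.4], [-3.3, -9.2], [-4.2, -11.0], [-5.1, -12.7], [-6.1, -14.4]]
121.93949793534304 [[-1.1, -1.6], [-2.2, -3.2], [-3.4, -4.8], [-4.7, -6.3], [-6.0, -7.8], [-7.3, -9.2], [-8.8, -10.5], [-10.3, -11.8]]
```

>>> jog_arm(series=[[[0,0,0],[0.7,0.2,-1.8],5],[[0,0,0],[1.3,0.3,-3.7],5],[[0,0,0],[1.9,0.4,-5.6],5],[[0,0,0],[2.4,0.4,-7.5],5],[[0,0,0],[2.7,0.4,-9.4],5],[[0,0,0],[3,0.4,-11.3],5],[[0,0,0],[3.2,0.4,-13.3],5],[[0,0,0],[3.3,0.4,-15.2],5]])

```text
time: 6.4
ee_pos: [530.4, 206.8, 155.5]
tool_rot: [-115.6, 0.3, 75.8]
force: [-4.1, -1.7, 5.3]
grip_width: 0.187
```

```bash
python3 -c "
from h import *
st()"
```

```text
t 6.4 w 17.0 wheel-frame pos [ 48.7 -18.5   2.9] phi 86.6 r 48.8 F [-2.6 -6.3  0.9] Ft -1.1 Fr -2.5
```

>>> jog_arm(series=[[[0,0,0],[0.1,0,-2],5],[[0,0,0],[0.1,0,-3.9],5],[[0,0,0],[0,0,-5.9],5],[[0,0,0],[-0.2,0,-7.8],5],[[0,0,0],[-0.4,0,-9.8],5],[[0,0,0],[-0.7,0,-11.7],5],[[0,0,0],[-1,0,-13.7],5],[[0,0,0],[-1.4,0,-15.6],5]])

```text
time: 7.07
ee_pos: [543.8, 201.9, 162.3]
tool_rot: [-115.6, 0.3, 75.8]
force: [-5.0, -2.1, 5.4]
grip_width: 0.189
```

```bash
python3 -c "
from h import *
o,p,f=st();table(np.degrees(np.arctan2(p[0],p[2])),18,3)"
```

```text
t 7.0667 w 17.3 wheel-frame pos [ 47.1 -18.5 -12.8] phi 105.2 r 48.8 F [-3.2 -6.8  1.5] Ft -0.6 Fr -3.5
105.19905681705758 [[-0.6, -1.9], [-1.2, -3.7], [-1.9, -5.6], [-2.6, -7.4], [-3.5, -9.2], [-4.4, -10.9], [-5.4, -12.6], [-6.4, -14.3]]
123.19905681705758 [[-1.1, -1.6], [-2.3, -3.2], [-3.5, -4.7], [-4.8, -6.2], [-6.1, -7.6], [-7.5, -9.0], [-9.0, -10.3], [-10.5, -11.6]]
141.19905681705757 [[-1.6, -1.2], [-3.2, -2.3], [-4.8, -3.4], [-6.5, -4.4], [-8.2, -5.4], [-10.0, -6.2], [-11.8, -7.0], [-13.6, -7.8]]
```

>>> jog_arm(series=[[[0,0,0],[-0.8,-0.2,-1.8],5],[[0,0,0],[-1.5,-0.2,-3.6],5],[[0,0,0],[-2.2,-0.2,-5.5],5],[[0,0,0],[-3,-0.2,-7.2],5],[[0,0,0],[-3.9,-0.2,-9],5],[[0,0,0],[-4.8,-0.2,-10.7],5],[[0,0,0],[-5.8,-0.2,-12.4],5],[[0,0,0],[-6.8,-0.2,-14.1],5]])

```text
time: 7.73
ee_pos: [554.7, 192.2, 168.7]
tool_rot: [-115.6, 0.3, 75.9]
force: [2.7, 2.4, -4.5]
grip_width: 0.19
```

```bash
python3 -c "
from h import *
st()"
```

```text
t 7.7333 w 17.3 wheel-frame pos [ 40.4 -18.7 -27.2] phi 124.0 r 48.7 F [2.9 5.  0.1] Ft -1.7 Fr 2.4
```

>>> jog_arm(series=[[[0,0,0],[-1.2,0,-1.5],5],[[0,0,0],[-2.4,0,-3.1],5],[[0,0,0],[-3.6,0,-4.6],5],[[0,0,0],[-5,0,-6],5],[[0,0,0],[-6.3,0,-7.4],5],[[0,0,0],[-7.7,0,-8.8],5],[[0,0,0],[-9.2,0,-10.1],5],[[0,0,0],[-10.7,0,-11.4],5]])

```text
time: 8.4
ee_pos: [562.2, 179.5, 173.6]
tool_rot: [-115.6, 0.2, 75.9]
force: [3.2, 5.2, -5.9]
grip_width: 0.187
```

```bash
python3 -c "
from h import *
o,p,f=st();table(np.degrees(np.arctan2(p[0],p[2])),18,3)"
```

```text
t 8.4 w 17.1 wheel-frame pos [ 29.8 -18.6 -38.7] phi 142.4 r 48.9 F [5.9 6.1 0.9] Ft -5.2 Fr 2.9
142.3826566429447 [[-1.6, -1.2], [-3.2, -2.3], [-4.9, -3.3], [-6.6, -4.3], [-8.3, -5.2], [-10.1, -6.0], [-11.9, -6.8], [-13.7, -7.5]]
160.3826566429447 [[-1.9, -0.6], [-3.7, -1.2], [-5.7, -1.6], [-7.6, -2.0], [-9.5, -2.4], [-11.5, -2.6], [-13.4, -2.8], [-15.4, -2.9]]
178.3826566429447 [[-2.0, -0.0], [-3.9, 0.0], [-5.9, 0.2], [-7.8, 0.4], [-9.8, 0.7], [-11.7, 1.1], [-13.6, 1.5], [-15.5, 2.0]]
```

Drag has jumped to 5.2 N at 142° against about 1 N elsewhere. I'll take finer steps from here.

>>> jog_arm(series=[[[0,0,0],[-0.3,0,-0.4],5],[[0,0,0],[-0.7,0,-0.7],5],[[0,0,0],[-1.1,0,-1],5],[[0,0,0],[-1.5,0,-1.3],5],[[0,0,0],[-1.9,0,-1.6],5],[[0,0,0],[-2.3,0,-1.9],5],[[0,0,0],[-2.7,0,-2.2],5],[[0,0,0],[-3.1,0,-2.5],5]])

```text
time: 9.07
ee_pos: [563.6, 175.8, 174.7]
tool_rot: [-115.6, 0.2, 75.9]
force: [3.0, 0.5, -6.0]
grip_width: 0.188
```

```bash
python3 -c "
from h import *
st()"
```

```text
t 9.0667 w 17.2 wheel-frame pos [ 26.6 -18.6 -41.2] phi 147.2 r 49.0 F [1.2 6.6 0.1] Ft -1.0 Fr 0.6
```

>>> jog_arm(series=[[[0,0,0],[-0.4,0,-0.3],5],[[0,0,0],[-0.9,0,-0.5],5],[[0,0,0],[-1.3,0,-0.7],5],[[0,0,0],[-1.7,0,-0.9],5],[[0,0,0],[-2.1,0,-1.2],5],[[0,0,0],[-2.6,0,-1.5],5],[[0,0,0],[-3,0,-1.7],5],[[0,0,0],[-3.4,0,-1.9],5]])

```text
time: 9.73
ee_pos: [564.5, 172.0, 175.6]
tool_rot: [-115.6, 0.2, 75.9]
force: [5.1, 0.1, -5.9]
grip_width: 0.189
```

```bash
python3 -c "
from h import *
o,p,f=st();table(np.degrees(np.arctan2(p[0],p[2])),18,2)"
```

```text
t 9.7333 w 17.2 wheel-frame pos [ 23.2 -18.6 -43.2] phi 151.8 r 49.1 F [ 1.3  7.5 -1.9] Ft -0.3 Fr 2.3
151.7883925057239 [[-1.7, -0.9], [-3.5, -1.7], [-5.3, -2.5], [-7.2, -3.2], [-9.0, -3.8], [-10.9, -4.3], [-12.8, -4.8], [-14.8, -5.1]]
169.7883925057239 [[-1.9, -0.3], [-3.9, -0.5], [-5.8, -0.7], [-7.8, -0.8], [-9.8, -0.8], [-11.7, -0.7], [-13.7, -0.6], [-15.6, -0.3]]
```

Drag is back down at 147°, so the peak lies near 135°. I'll sample it going back.

>>> jog_arm(series=[[[0,0,0],[0.8,0,0.5],5],[[0,0,0],[1.6,0,1],5],[[0,0,0],[2.4,0,1.5],5],[[0,0,0],[3.2,0,2],5],[[0,0,0],[4,0,2.5],5],[[0,0,0],[4.8,0,2.9],5],[[0,0,0],[5.6,0,3.4],5],[[0,0,0],[6.4,0,3.9],5]])

```text
time: 10.4
ee_pos: [562.5, 178.9, 173.8]
tool_rot: [-115.6, 0.3, 75.8]
force: [3.2, -1.5, -4.9]
grip_width: 0.191
```

```bash
python3 -c "
from h import *
st()"
```

```text
t 10.4 w 17.4 wheel-frame pos [ 29.4 -18.6 -39.2] phi 143.1 r 49.0 F [-0.7  5.9 -1. ] Ft 1.1 Fr 0.4
```

>>> jog_arm(series=[[[0,0,0],[0.3,0,0.3],5],[[0,0,0],[0.7,0,0.5],5],[[0,0,0],[1,0,0.8],5],[[0,0,0],[1.3,0,1.1],5],[[0,0,0],[1.7,0,1.3],5],[[0,0,0],[2,0,1.6],5],[[0,0,0],[2.3,0,1.9],5],[[0,0,0],[2.7,0,2.1],5]])

```text
time: 11.07
ee_pos: [561.2, 182.0, 172.8]
tool_rot: [-115.6, 0.3, 75.8]
force: [1.7, -1.3, -2.0]
grip_width: 0.188
```

```bash
python3 -c "
from h import *
st()"
```

```text
t 11.0667 w 17.1 wheel-frame pos [ 32.1 -18.6 -36.9] phi 139.0 r 48.9 F [-0.8  2.6 -0.9] Ft 1.2 Fr 0.1
```

>>> jog_arm(series=[[[0,0,0],[0.3,0,0.3],5],[[0,0,0],[0.6,0,0.6],5],[[0,0,0],[0.9,0,0.9],5],[[0,0,0],[1.2,0,1.2],5],[[0,0,0],[1.6,0,1.5],5],[[0,0,0],[1.9,0,1.8],5],[[0,0,0],[2.2,0,2.1],5],[[0,0,0],[2.5,0,2.3],5]])

```text
time: 11.73
ee_pos: [559.7, 185.0, 171.8]
tool_rot: [-115.6, 0.3, 75.8]
force: [1.4, 0.3, -4.3]
grip_width: 0.188
```

```bash
python3 -c "
from h import *
st()"
```

```text
t 11.7333 w 17.1 wheel-frame pos [ 34.6 -18.6 -34.5] phi 135.0 r 48.9 F [0.6 4.4 0.7] Ft -1.0 Fr -0.1
```

>>> jog_arm(series=[[[0,0,0],[0.3,0,0.3],5],[[0,0,0],[0.6,0,0.6],5],[[0,0,0],[0.9,0,0.9],5],[[0,0,0],[1.2,0,1.2],5],[[0,0,0],[1.5,0,1.6],5],[[0,0,0],[1.8,0,1.9],5],[[0,0,0],[2.1,0,2.2],5],[[0,0,0],[2.3,0,2.5],5]])

```text
time: 12.4
ee_pos: [558.0, 187.8, 170.7]
tool_rot: [-115.6, 0.3, 75.8]
force: [0.5, -0.2, -1.3]
grip_width: 0.189
```

```bash
python3 -c "
from h import *
st()"
```

```text
t 12.4 w 17.2 wheel-frame pos [ 36.9 -18.6 -32. ] phi 130.9 r 48.8 F [-0.1  1.4  0.1] Ft 0.0 Fr -0.2
```

>>> jog_arm(series=[[[0,0,0],[1.3,0,1.4],5],[[0,0,0],[2.5,0,2.9],5],[[0,0,0],[3.6,0,4.5],5],[[0,0,0],[4.6,0,6.1],5],[[0,0,0],[5.6,0,7.8],5],[[0,0,0],[6.5,0,9.5],5],[[0,0,0],[7.4,0,11.2],5],[[0,0,0],[8.1,0,13],5]])

```text
time: 13.07
ee_pos: [548.4, 198.6, 164.9]
tool_rot: [-115.6, 0.3, 75.8]
force: [-1.3, -2.8, 0.1]
grip_width: 0.189
```

```bash
python3 -c "
from h import *
st()"
```

```text
t 13.0667 w 17.2 wheel-frame pos [ 45.  -18.6 -18.7] phi 112.5 r 48.8 F [-3.  -0.4  0.5] Ft 0.7 Fr -3.0
```

>>> jog_arm(series=[[[0,0,0],[-0.9,0,-2.2],5],[[0,0,0],[-2.1,0,-4.2],5],[[0,0,0],[-3.3,0,-6.2],5],[[0,0,0],[-4.5,0,-8.2],5],[[0,0,0],[-5.9,0,-10.1],5],[[0,0,0],[-7.3,0,-12],5],[[0,0,0],[-8.8,0,-13.8],5],[[0,0,0],[-10.5,0,-15.5],5]])

```text
time: 13.73
ee_pos: [559.6, 185.1, 171.7]
tool_rot: [-115.6, 0.2, 75.9]
force: [-0.9, 5.4, -3.5]
grip_width: 0.189
```

```bash
python3 -c "
from h import *
st()"
```

```text
t 13.7333 w 17.3 wheel-frame pos [ 34.7 -18.6 -34.4] phi 134.8 r 48.9 F [5.1 2.2 3.5] Ft -6.0 Fr 1.1
```

>>> jog_arm(series=[[[0,0,0],[0,0,0],5],[[0,0,0],[0,0,0],5],[[0,0,0],[0,0,0],5],[[0,0,0],[-1.8,0,-1.6],5],[[0,0,0],[-3.6,0,-3.2],5],[[0,0,0],[-5.5,0,-4.7],5],[[0,0,0],[-7.4,0,-6.1],5],[[0,0,0],[-9.4,0,-7.4],5]])

```text
time: 14.4
ee_pos: [564.0, 174.1, 175.1]
tool_rot: [-115.6, 0.2, 75.9]
force: [2.8, 2.4, -4.4]
grip_width: 0.188
```

```bash
python3 -c "
from h import *
st()"
```

```text
t 14.4 w 17.2 wheel-frame pos [ 25.1 -18.6 -42.1] phi 149.2 r 49.0 F [ 3.   4.9 -0. ] Ft -2.5 Fr 1.5
```

Speed matters: at about 24 mm/s the drag is 1.7 N at 124°, 6.0 N at 135°, 5.2 N at 142° and 2.5 N at 149°. The centre is therefore about 137°, so I go back there.

>>> jog_arm(series=[[[0,0,0],[0,0,0],5],[[0,0,0],[0,0,0],5],[[0,0,0],[0,0,0],5],[[0,0,0],[1.8,0,1.1],5],[[0,0,0],[3.5,0,2.3],5],[[0,0,0],[5.2,0,3.6],5],[[0,0,0],[6.8,0,4.9],5],[[0,0,0],[8.3,0,6.2],5]])

```text
time: 15.07
ee_pos: [560.5, 183.6, 172.3]
tool_rot: [-115.6, 0.3, 75.9]
force: [0.9, -3.2, -1.4]
grip_width: 0.189
```

```bash
python3 -c "
from h import *
st()"
```

```text
t 15.0667 w 17.3 wheel-frame pos [ 33.4 -18.6 -35.8] phi 137.0 r 48.9 F [-2.8  2.  -0.8] Ft 2.7 Fr -1.3
```

>>> jog_arm(series=[[[0,0,0],[0,0,0],5],[[0,0,0],[0,0,0],5],[[0,0,0],[0,0,0],5],[[0,0,0],[0,0,0],5],[[0,0,0],[0,0,0],20],[[0,0,0],[0,0,0],28],[[0,0,0],[0,0,0],36],[[0,0,0],[0,0,0],44]])

```text
time: 15.73
ee_pos: [560.5, 183.6, 172.4]
tool_rot: [-115.6, 0.3, 75.9]
force: [0.3, -0.5, -0.2]
grip_width: 0.403
```

```bash
python3 -c "
from h import *
o,p,f=st();togo(target_R(),o['ee_pos'],o)
c=camera('wrist');cv2.imwrite('pics/w3.png',c['img'][150:450,100:540])"
```

```text
t 15.7333 w 36.8 wheel-frame pos [ 33.4 -18.7 -35.9] phi 137.0 r 49.0 F [-0.5  0.4 -0.3] Ft 0.5 Fr -0.1
turn [-0.17 -0.02 -0.3 ] shift [0. 0. 0.]
```

View pics/w3.png

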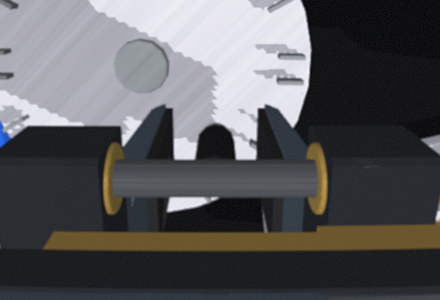

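>>> jog_arm(series=[[[0,0,0],[0,-3,0],60],[[0,0,0],[0,-15,0],70],[[0,0,0],[0,-30,0],80],[[0,0,0],[0,-50,0],80],[[0,0,0],[0,-70,0],80],[[0,0,0],[0,-90,15],80],[[0,0,0],[0,-100,30],80],[[0,0,0],[0,-100,30],80]])

```text
time: 16.45
ee_pos: [490.1, 201.5, 250.6]
tool_rot: [-115.6, 0.2, 75.9]
force: [0.8, -0.7, -0.8]
grip_width: 0.875
```

```bash
python3 -c "
from h import *
o,p,f=st();R=target_R()
c=camera('wrist');cv2.imwrite('pics/w4.png',c['img'][130:430,100:540])
P=[O+R@np.array([49*np.sin(x),-47,49*np.cos(x)]) for x in np.radians([127,132,137,142,147])]
print(project(c,P,o).round()-[100,130], project(c,[O+R@np.array([-.5,-10,-.5])],o)-[100,130])"
```

```text
t 16.45 w 79.8 wheel-frame pos [  33.8 -120.7   -4.5] phi 97.6 r 34.1 F [-0.4  1.1 -0.5] Ft 0.6 Fr -0.4
[[224. 153.]
 [219. 157.]
 [215. 162.]
 [210. 166.]
 [204. 169.]] [[167.51886506  95.94140062]]
```

View pics/w4.png

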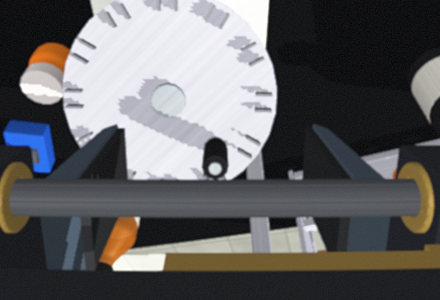

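The picture shows the sleeve tip at crop (214,168) and the hub at (168,99). Correcting for the hub offset puts the handle at about 138.5°, but the backward reading (2.7 N) disagrees with the forward ones. Time allows a regrip and a proper two-way sweep.

>>> jog_arm(series=[[[0,0,0],[-0.4,5,-15],60],[[0,0,0],[-0.8,15,-31.5],60],[[0,0,0],[-0.8,40,-31.5],60],[[0,0,0],[-0.8,65,-31.5],60],[[0,0,0],[-0.8,85,-31.5],60],[[0,0,0],[-0.8,97,-31.5],60],[[0,0,0],[-0.8,102,-31.5],50],[[0,0,0],[-0.8,102,-31.5],30]])

```text
time: 17.17
ee_pos: [561.8, 182.2, 170.8]
tool_rot: [-115.6, 0.3, 75.9]
force: [-0.1, 0.0, -1.0]
grip_width: 0.543
```

>>> jog_arm(series=[[[0,0,0],[0,0,0],20],[[0,0,0],[0,0,0],5],[[0,0,0],[0,0,0],5],[[0,0,0],[0,0,0],5],[[0,0,0],[0,0,0],5],[[0,0,0],[0,0,0],5],[[0,0,0],[0,0,0],5],[[0,0,0],[0,0,0],5]], newtons=40)

```text
time: 17.83
ee_pos: [562.3, 182.5, 171.6]
tool_rot: [-115.6, 0.2, 75.9]
force: [-1.0, 0.2, 7.2]
grip_width: 0.191
```

```bash
python3 -c "
from h import *
o,p,f=st();ph=np.degrees(np.arctan2(p[0],p[2]))
table(ph,18,1,r=49);table(ph+18,-18,2,r=49)"
```

```text
t 17.8333 w 17.4 wheel-frame pos [ 32.8 -17.1 -37.3] phi 138.7 r 49.6 F [-0.1 -7.  -2.2] Ft 1.5 Fr 1.6
138.6982614177358 [[-1.5, -1.2], [-3.0, -2.4], [-4.6, -3.5], [-6.2, -4.6], [-7.8, -5.6], [-9.5, -6.5], [-11.2, -7.4], [-13.0, -8.2]]
156.6982614177358 [[1.8, 0.8], [3.5, 1.7], [5.2, 2.6], [6.8, 3.6], [8.4, 4.6], [10.0, 5.8], [11.5, 7.0], [13.0, 8.2]]
138.6982614177358 [[1.4, 1.3], [2.8, 2.7], [4.1, 4.1], [5.4, 5.5], [6.6, 7.0], [7.7, 8.6], [8.8, 10.2], [9.8, 11.8]]
```

>>> jog_arm(series=[[[0,0,0],[-1.5,-0.2,-1.2],5],[[0,0,0],[-3,-0.2,-2.4],5],[[0,0,0],[-4.6,-0.2,-3.5],5],[[0,0,0],[-6.2,-0.2,-4.6],5],[[0,0,0],[-7.8,-0.2,-5.6],5],[[0,0,0],[-9.5,-0.2,-6.5],5],[[0,0,0],[-11.2,-0.2,-7.4],5],[[0,0,0],[-13,-0.2,-8.2],5]])

```text
time: 18.5
ee_pos: [566.7, 167.9, 175.5]
tool_rot: [-115.7, 0.2, 75.9]
force: [7.1, 0.6, -6.5]
grip_width: 0.19
```

```bash
python3 -c "
from h import *
st()"
```

```text
t 18.5 w 17.3 wheel-frame pos [ 19.7 -17.2 -46. ] phi 156.8 r 50.0 F [ 2.3  8.8 -3.3] Ft -0.8 Fr 3.9
```

>>> jog_arm(series=[[[0,0,0],[1.8,0,0.8],5],[[0,0,0],[3.5,0,1.7],5],[[0,0,0],[5.2,0,2.6],5],[[0,0,0],[6.8,0,3.6],5],[[0,0,0],[8.4,0,4.6],5],[[0,0,0],[10,0,5.8],5],[[0,0,0],[11.5,0,7],5],[[0,0,0],[13,0,8.2],5]])

```text
time: 19.17
ee_pos: [562.4, 182.2, 171.8]
tool_rot: [-115.7, 0.3, 75.9]
force: [2.7, -4.8, 0.0]
grip_width: 0.188
```

```bash
python3 -c "
from h import *
st()"
```

```text
t 19.1667 w 17.1 wheel-frame pos [ 32.5 -17.2 -37.6] phi 139.1 r 49.7 F [-4.   1.7 -3.4] Ft 5.3 Fr -0.0
```

>>> jog_arm(series=[[[0,0,0],[0,0,0],5],[[0,0,0],[0,0,0],5],[[0,0,0],[0,0,0],5],[[0,0,0],[0,0,0],5],[[0,0,0],[1.4,0,1.3],5],[[0,0,0],[2.8,0,2.7],5],[[0,0,0],[4.1,0,4.1],5],[[0,0,0],[5.4,0,5.5],5]])

```text
time: 19.83
ee_pos: [558.7, 188.6, 169.3]
tool_rot: [-115.6, 0.3, 75.9]
force: [-0.1, -2.0, 0.1]
grip_width: 0.187
```

```bash
python3 -c "
from h import *
st()"
```

```text
t 19.8333 w 17.1 wheel-frame pos [ 37.9 -17.2 -31.8] phi 130.0 r 49.5 F [-1.9  0.1 -0.4] Ft 1.5 Fr -1.3
```

>>> jog_arm(series=[[[0,0,0],[0,0,0],5],[[0,0,0],[0,0,0],5],[[0,0,0],[0,0,0],5],[[0,0,0],[0,0,0],5],[[0,0,0],[1.2,0,1.5],5],[[0,0,0],[2.3,0,3.1],5],[[0,0,0],[3.4,0,4.7],5],[[0,0,0],[4.4,0,6.3],5]])

```text
time: 20.5
ee_pos: [554.1, 194.3, 166.5]
tool_rot: [-115.6, 0.3, 75.9]
force: [-0.3, -1.0, 0.9]
grip_width: 0.189
```

```bash
python3 -c "
from h import *
o,p,f=st();table(np.degrees(np.arctan2(p[0],p[2])),18,2,r=49)"
```

```text
t 20.5 w 17.2 wheel-frame pos [ 42.3 -17.2 -25.3] phi 120.9 r 49.3 F [-1.  -0.8 -0.3] Ft 0.8 Fr -0.7
120.88290641829872 [[-1.0, -1.6], [-2.1, -3.2], [-3.2, -4.8], [-4.5, -6.3], [-5.7, -7.7], [-7.0, -9.1], [-8.4, -10.5], [-9.8, -11.8]]
138.88290641829872 [[-1.5, -1.2], [-3.0, -2.4], [-4.6, -3.5], [-6.2, -4.6], [-7.8, -5.6], [-9.5, -6.5], [-11.2, -7.4], [-13.0, -8.2]]
```

Full-length sweeps now agree. Forward gives 6.0 N at 135°, 5.2 N at 142° and 0.8 N at 157°; backward gives 5.3 N at 139° and 1.5 N at 130°. I put the centre at about 139°, so I go there and release.

>>> jog_arm(series=[[[0,0,0],[-1,0,-1.6],5],[[0,0,0],[-2.1,0,-3.2],5],[[0,0,0],[-3.2,0,-4.8],5],[[0,0,0],[-4.5,0,-6.3],5],[[0,0,0],[-5.7,0,-7.7],5],[[0,0,0],[-7,0,-9.1],5],[[0,0,0],[-8.4,0,-10.5],5],[[0,0,0],[-9.8,0,-11.8],5]])

```text
time: 21.17
ee_pos: [562.3, 182.3, 171.8]
tool_rot: [-115.7, 0.3, 75.9]
force: [0.7, 5.5, -3.5]
grip_width: 0.19
```

```bash
python3 -c "
from h import *
st()"
```

```text
t 21.1667 w 17.4 wheel-frame pos [ 32.6 -17.2 -37.4] phi 138.9 r 49.6 F [5.5 2.8 2.1] Ft -5.5 Fr 2.0
```

>>> jog_arm(series=[[[0,0,0],[0,0,0],5],[[0,0,0],[0,0,0],5],[[0,0,0],[0,0,0],5],[[0,0,0],[0,0,0],5],[[0,0,0],[0,0,0],20],[[0,0,0],[0,0,0],28],[[0,0,0],[0,0,0],36],[[0,0,0],[0,0,0],44]])

```text
time: 21.83
ee_pos: [562.2, 182.4, 171.7]
tool_rot: [-115.7, 0.3, 75.9]
force: [1.2, 0.1, -0.3]
grip_width: 0.407
```

>>> jog_arm(series=[[[0,0,0],[0,-3,0],60],[[0,0,0],[0,-15,0],70],[[0,0,0],[0,-30,0],80],[[0,0,0],[0,-50,0],80],[[0,0,0],[0,-70,0],80],[[0,0,0],[0,-90,15],80],[[0,0,0],[0,-100,30],80],[[0,0,0],[0,-100,30],80]])

```text
time: 22.5
ee_pos: [491.7, 200.4, 249.9]
tool_rot: [-115.7, 0.2, 75.9]
force: [-0.0, 0.3, -0.8]
grip_width: 0.882
```

```bash
python3 -c "
from h import *
o,p,f=st();R=target_R()
c=camera('wrist');cv2.imwrite('pics/w5.png',c['img'][130:430,100:540])
P=[O+R@np.array([49*np.sin(x),-47,49*np.cos(x)]) for x in np.radians([129,134,139,144,149])]
print(project(c,P,o).round()-[100,130], project(c,[O+R@np.array([-.5,-10,-.5])],o)-[100,130])"
```

```text
t 22.5 w 80.4 wheel-frame pos [  33.1 -119.3   -5.8] phi 99.9 r 33.6 F [0.3 0.7 0.4] Ft -0.5 Fr 0.2
[[223. 153.]
 [219. 158.]
 [214. 162.]
 [209. 166.]
 [203. 169.]] [[168.15296034  94.45566597]]
```

View pics/w5.png

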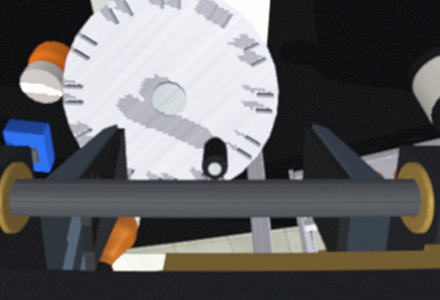

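The handle tip is still at crop (214,168), i.e. about 139°, with the wheel let go and drag there of 5.3 to 5.5 N both ways. Next is the isolator.

```bash
python3 - <<'E'
from h import *
d=camera("side");s=camera("scene")
D=lambda x,y:(225+x/3.2-.35,165+y/3.2-.35)
for p in((158,373),(396,317),(70,521),(341,456)): print("ball",onz(ray(d,D(*p)),94.5).round())
R=Rn.from_euler("xyz",[-90,0,-6],degrees=True).as_matrix()
o=get_obs();togo(R,[430,60,290],o)
E
```

```text
ball [431. -89.  94.]
ball [622. -75.  94.]
ball [ 350. -207.   95.]
ball [ 545. -195.   94.]
turn [21.29 80.51 18.14] shift [-151.7  -48.6    8.1]
```

>>> jog_arm(series=[[[0,0,0],[-35,-12,2],40],[[0,0,0],[-70,-24,4],10],[[0,0,0],[-105,-36,6],5],[[1.7,6.4,1.4],[-135,-44,8],0],[[3.4,12.8,2.8],[-152,-49,8],0],[[5.1,19.2,4.2],[-152,-49,8],0],[[6.8,25.6,5.6],[-152,-49,8],0],[[8.5,32,7],[-152,-49,8],0]])

```text
time: 23.32
ee_pos: [430.4, 59.1, 290.6]
tool_rot: [-105.6, -4.7, 43.1]
force: [0.2, 0.3, 0.1]
grip_width: 0.327
```

```bash
python3 - <<'E'
from h import *
R=Rn.from_euler("xyz",[-90,0,-6],degrees=True).as_matrix()
o=get_obs();togo(R,[470,-60,240],o)
E
```

```text
turn [12.61 48.17 11.01] shift [-56.5  75.1 -97.4]
```

>>> jog_arm(series=[[[1.6,6,1.4],[-7,9,-12],0],[[3.2,12,2.8],[-14,18,-24],0],[[4.8,18,4.1],[-21,28,-36],0],[[6.3,24,5.5],[-28,37,-49],0],[[7.9,30,6.9],[-35,47,-61],0],[[9.5,36,8.3],[-42,56,-73],0],[[11,42,9.6],[-49,66,-85],0],[[12.6,48.2,11],[-56.5,75,-97],0]])

```text
time: 23.98
ee_pos: [470.5, -61.1, 239.1]
tool_rot: [-89.9, 0.1, -6.3]
force: [-0.4, 1.1, 0.4]
grip_width: 0.004
```

```bash
python3 - <<'E'
from h import *
R=Rn.from_euler("xyz",[-90,0,-6],degrees=True).as_matrix()
b=np.array([544,-195,0]);u=R[:,0]
o=get_obs();togo(R,b-50*u+[0,0,180],o);togo(R,b-50*u+[0,0,83],o)
print(o["grip_width"])
E
```

```text
turn [-0.08 -0.34 -0.07] shift [  38.    58.9 -125.3]
turn [-0.08 -0.34 -0.07] shift [  38.1  155.9 -125.4]
0.004131149743357899
```

>>> jog_arm(series=[[[0,0,0],[12,15,-38],0],[[0,0,0],[25,30,-76],0],[[0,0,0],[38,45,-110],0],[[0,0,0],[38,60,-125.5],0],[[0,0,0],[38,90,-125.5],0],[[0,0,0],[38,125,-125.5],0],[[0,0,0],[38,150,-125.5],0],[[0,0,0],[38,155,-125.5],0]])

```text
time: 24.65
ee_pos: [492.2, -189.7, 79.8]
tool_rot: [-89.8, 0.4, -6.4]
force: [-1.1, -0.4, -0.8]
grip_width: 0.002
```

```bash
python3 - <<'E'
from h import *
o=get_obs();print(o["ee_pos"],o["force"])
for n in("side","scene"):
    c=camera(n);im=c["img"]
    q=project(c,[[632,-205,94.5],[588,-200,22],o["ee_pos"]]).round().astype(int);print(n,q.tolist())
    u,v=q[1];cv2.imwrite(f"pics/{n}6.png",cv2.resize(im[v-80:v+50,u-90:u+70],None,fx=3,fy=3,interpolation=cv2.INTER_CUBIC))
a=cv2.imread("pics/side6.png");b=cv2.imread("pics/scene6.png");cv2.imwrite("pics/both6.png",cv2.resize(np.vstack([a,b]),None,fx=.75,fy=.75))
E
```

```text
[ 492.24509632 -189.65559422   79.79879584] [-1.06020049 -0.37446552 -0.77635884]
side [[369, 304], [348, 324], [308, 313]]
scene [[236, 246], [247, 258], [261, 222]]
```

View pics/both6.png

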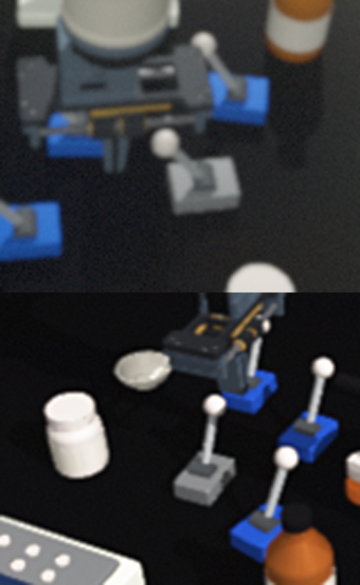

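The finger stands just behind the grey lever's ball (mosaic (165,143) and (214,405)), in line for the push.

>>> jog_arm(series=[[[0,0,0],[12,-4,0],0],[[0,0,0],[25,-5,0],0],[[0,0,0],[38,-5,0],0],[[0,0,0],[51,-5,0],0],[[0,0,0],[64,-5,0],0],[[0,0,0],[77,-5,0],0],[[0,0,0],[89,-5,0],0],[[0,0,0],[100,-5,0],0]])

```text
time: 25.42
ee_pos: [594.9, -201.7, 89.9]
tool_rot: [-89.9, 0.1, -6.4]
force: [-0.6, -0.2, -1.3]
grip_width: 0.007
```

>>> jog_arm(series=[[[0,0,0],[2,0,0],0],[[0,0,0],[4,0,0],0],[[0,0,0],[5,0,0],0],[[0,0,0],[6,0,0],0],[[0,0,0],[7,0,0],0],[[0,0,0],[8,0,0],0],[[0,0,0],[9,0,0],0],[[0,0,0],[10,0,0],0]])

```text
time: 26.08
ee_pos: [604.7, -202.8, 89.8]
tool_rot: [-89.9, 0.1, -6.4]
force: [-0.9, 0.5, -1.1]
grip_width: 0.001
```

```bash
python3 - <<'E'
from h import *
o=get_obs();print(o["ee_pos"],o["force"])
for n in("side","scene"):
    c=camera(n);im=c["img"]
    u,v=project(c,[[588,-200,22]])[0].astype(int);cv2.imwrite(f"pics/{n}7.png",cv2.resize(im[v-80:v+50,u-90:u+70],None,fx=3,fy=3,interpolation=cv2.INTER_CUBIC))
a=cv2.imread("pics/side7.png");b=cv2.imread("pics/scene7.png");cv2.imwrite("pics/both7.png",cv2.resize(np.vstack([a,b]),None,fx=.75,fy=.75))
E
```

```text
[ 604.66042282 -202.75353919   89.83778327] [-0.93031497  0.52766946 -1.0596888 ]
```

View pics/both7.png

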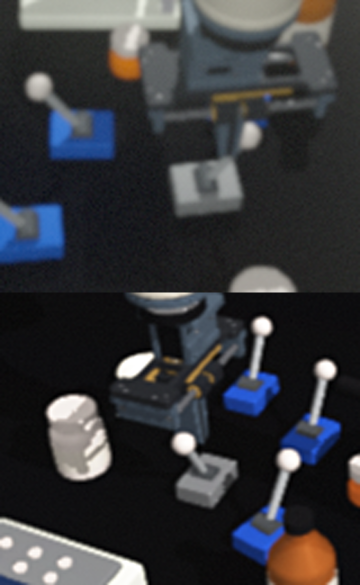

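The lever is leaning over in both views, but the force is still only about 1 N, so it has not reached the stop.

>>> jog_arm(series=[[[0,0,0],[1,2,0],0],[[0,0,0],[2,3,0],0],[[0,0,0],[3,3,0],0],[[0,0,0],[4,3,0],0],[[0,0,0],[4.5,3,0],0],[[0,0,0],[5,3,0],0],[[0,0,0],[5.5,3,0],0],[[0,0,0],[6,3,0],0]])

```text
time: 26.85
ee_pos: [610.8, -203.4, 86.8]
tool_rot: [-89.9, 0.1, -6.4]
force: [-0.7, -0.3, 0.1]
grip_width: 0.008
```

```bash
python3 - <<'E'
from h import *
o=get_obs();print(o["ee_pos"],o["force"])
E
```

```text
[ 610.81856196 -203.43663143   86.82040903] [-0.66882716 -0.27776351  0.08777444]
```

>>> jog_arm(series=[[[0,0,0],[0.5,1,0],0],[[0,0,0],[1,1,0],0],[[0,0,0],[1.5,1,0],0],[[0,0,0],[2,1,0],0],[[0,0,0],[2.5,1,0],0],[[0,0,0],[3,1,0],0],[[0,0,0],[3.5,1,0],0],[[0,0,0],[4,1,0],0]])

```text
time: 27.52
ee_pos: [612.4, -203.5, 85.5]
tool_rot: [-89.9, 0.4, -6.4]
force: [-18.1, -0.7, 10.4]
grip_width: 0.005
```

```bash
python3 - <<'E'
from h import *
o=get_obs();print(o["ee_pos"],o["force"])
for n in("side","scene"):
    c=camera(n);im=c["img"]
    p,f=[588,-200,22],None
    B=[[588+85*np.sin(a)*.994,-200-85*np.sin(a)*.105,22+85*np.cos(a)] for a in(.2,.4,.55)]
    print(n,project(c,B).round(1).tolist())
    u,v=project(c,[B[2]])[0].astype(int);s=im[v-30:v+30,u-40:u+40]
    hsv=cv2.cvtColor(s,cv2.COLOR_BGR2HSV);m=((hsv[...,1]<40)&(hsv[...,2]>150)).astype(np.uint8)
    k,_,st_,ce=cv2.connectedComponentsWithStats(m)
    print([(st_[i,4],(ce[i]+[u-40,v-30]).round(1).tolist()) for i in range(1,k) if st_[i,4]>20])
E
```

```text
[ 612.37334004 -203.50355684   85.49994405] [-18.13646673  -0.66005757  10.38259621]
side [[357.7, 301.9], [364.5, 302.5], [369.0, 303.6]]
[(np.int32(54), [370.8, 303.3]), (np.int32(108), [338.7, 323.9]), (np.int32(78), [358.0, 323.6])]
scene [[240.3, 237.4], [237.5, 242.3], [235.7, 246.5]]
[(np.int32(141), [198.7, 249.6]), (np.int32(89), [237.5, 247.2])]
```

An 18 N reaction and the ball at its predicted end position in both views show the lever against its stop. I back off and lift clear.

>>> jog_arm(series=[[[0,0,0],[-10,0,0],0],[[0,0,0],[-30,0,0],0],[[0,0,0],[-50,-20,0],0],[[0,0,0],[-60,-55,0],0],[[0,0,0],[-60,-95,0],0],[[0,0,0],[-60,-120,0],0],[[0,0,0],[-60,-120,0],0],[[0,0,0],[-60,-120,0],0]])

```text
time: 28.28
ee_pos: [554.3, -197.6, 207.6]
tool_rot: [-90.0, 0.1, -6.4]
force: [-0.5, 0.5, -0.5]
grip_width: 0.012
```

```bash
python3 - <<'E'
from h import *
o=get_obs();print(o["time"],o["ee_pos"],o["force"])
a=camera("side")["img"][150:400,210:430];b=camera("scene")["img"][180:340,160:500]
a=cv2.resize(a,None,fx=2.2,fy=2.2);b=cv2.resize(b,(484,228))
cv2.imwrite("pics/f.png",np.vstack([a,b])[:600] if False else cv2.resize(np.vstack([a,b]),None,fx=.76,fy=.76))
E
```

```text
28.2833 [ 554.34088503 -197.62502601  207.57671205] [-0.52670423  0.50378219 -0.54915079]
```

View pics/f.png

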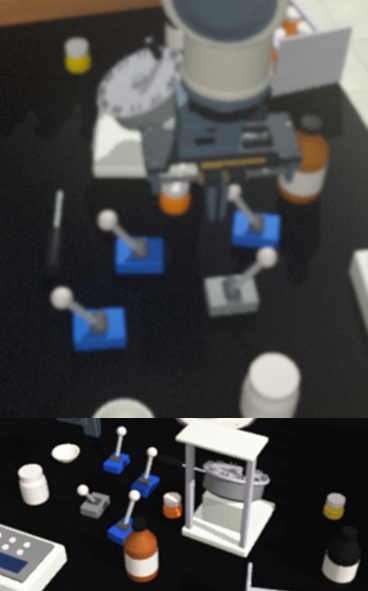

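The final picture shows the grey lever fully over, with its ball at (267,257). The blue look-alikes have not moved, every cup, jar and bottle is upright, and the robot is clear.

```bash
python3 -c "
from workcell import *
print(hand_in())"
```

```text
the job is handed in; nothing more can be done
None
```

The wheel now stands at its rub with the handle let go, the isolator lever is fully over, and I handed the job in at about 28 s of the 72 s allowed. No verdict was reported.

- **Finding the rub:** I gripped the crank handle and led the wheel round from low in its circle. Drag at the handle was about 1 N elsewhere and peaked about 139° round from the lowest point. I read 6.0 N at 135°, and 5.3 and 5.5 N at 139° in the two directions. It fell to 0.8 N by 157°.
- **Wheel left there:** I let go at 139° and backed out along the axle. The wrist picture afterwards still showed the handle at about 139°. I could not read the wheel's contact force directly.
- **Isolator:** I pushed the grey lever until it met its stop, with an 18 N reaction. Both cameras put the ball within about 2 pixels of the predicted end position.
- **Last look:** The arm was clear with no contact force, nothing had been knocked over, and the blue look-alikes had not moved.

**Readings that disagreed:** slow sweeps (about 6 mm/s) and one short backward move read too low, between 0 and 2.7 N inside the rub. I regripped and swept again at full speed both ways, and trusted those readings. I covered only about 160° of the turn, since the task says there is one such place per turn.

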